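# Hold the stand's post square with the try square

## Task

I am building a small wooden stand: the post is held in its bracket by one bolt and still leans over the base board. Pick up the try square, stand its stock on the board and press it into the corner so that it brings the post upright: stock flat on the board and blade flat against the post's face, both touching. Move the post with the square only, do not shove it past square, leave the other things on the bench where they are, and finish while still holding the square firmly pressed into the corner, so that I can fit the second bolt.

Things in the scene. Friction and masses are not known exactly. Their poses are not given: they have to be found in the camera images.
- board: the stand's fixed base board, pine, 110 (x) x 320 (y) x 27 mm, lying flat. Origin: centre of its underside; y along its length towards the post's end. At y = 0.0725 a U-shaped steel bracket holds the post; its cheeks, 90 mm high, flank the post in x (77 mm over the bolt) and stay behind its inner face. Holdfast and spare bolt lie beyond y = 0.10; from y = -0.16 to 0.05 the top is free.
- corner (a point): the inside corner where the square belongs: on the board's top face (27 mm above the bench), on the board's centre line, right under the post's inner face when the post is upright (board y = 0.05). Axes as the board's: the post stands on the +y side, the square goes on the -y side.
- post: the pine post, 45 x 45 mm, from 8 to 240 mm above the board's top, pivoting stiffly on one bolt 40 mm above the board's top. Origin on the bolt's axis at the centre of the post, z along the post to its top, y away from the corner; its inner face is at y = -0.0225.
- post_lean (a joint): lean of the post about its bolt, rad: 0 = square to the board; positive = its top leans towards board -y, over the corner where the square goes (it starts so, 0.06 to 0.14); negative = pushed past square. The bolt is nipped up: the post turns under about 0.3 N m (about 2 N at the blade's tip) and stays where it is left.
- square: metal try square, 0.3 to 0.5 kg, standing on its stock on the bench. Stock: 22 mm thick (x), 140 long (y -0.07 to 0.07), 32 high (z). Thin steel blade, 3 mm thick, rises at the stock's +y end (y 0.038 to 0.07) to z = 0.200. True faces: underside z = 0 goes on the board; face y = 0.07 (stock end and blade edge in one line) goes against the post. Origin: centre of the stock's underside.
- square_heel (a point): the square's outer corner, at the stock's underside and +y end: square (0, 0.07, 0). It comes to corner.
- square_grip (a point): a good place to grip the stock across its 22 mm thickness (jaws closing along the square's x), 30 mm from its middle away from the blade and 24 mm above its underside: square (0, -0.03, 0.024).
- wax_tin: round tin of wax with a lid, 88 mm across, 44 mm high, to be left alone; it and the square stand 11 to 20 cm apart (centres) in either order. Origin at the centre of the underside.
- glue: white glue bottle, 56 mm across, 150 mm high, to be left alone. Origin at the centre of the underside.
- mallet: turned wooden mallet standing on its head, 92 mm across, 250 mm high, to be left alone. Origin at the centre of the underside.
- bowl: small turned bowl upside down, 124 mm across, 63 mm high, to be left alone. Origin at the centre of the underside.
- tape: black tape measure, 70 x 36 x 62 mm, to be left alone. Origin at the centre of the underside.
- spanner: steel spanner lying flat, 200 mm long, to be left alone. Origin at the centre of the underside.
- bolt: the second hexagon bolt, standing on its head on the board behind the post, 19 mm across, 70 mm high, to be left alone. Origin at the centre of the underside.
- screw_tray: grey tray of screws, 130 x 90 x 32 mm, to be left alone. Origin at the centre of the underside.
Things that resemble listed ones, but are neither listed nor needed, are in the scene too. There is more than one size of the square; the one meant has the size given above.

How it is judged:
By the outcome, as a careful person would: the job done as asked, in the order asked, and still so for the second after the job is handed in, while the arm keeps its last pose, push and grip.
It also fails if it takes over 45 s, if anything falls off the work surface, if the arm or the gripper's body presses on something with over 40 N, if the wrist force passes 120 N, or if a joint passes its speed limit or range.

## Robot

A 6-joint arm with a two-finger parallel gripper is mounted at the origin on the work surface. World frame = base frame: x ahead of the robot, y to its left, z up, the work surface at z = 0. Lengths are in m, angles in rad, forces in N, time in s.
With the tool pointing down it reaches from about 0.375 to 0.9 m from the base axis. Payload 3.1 kg.
Tool frame: the origin (TCP) lies on the centre line of the jaws, within the pads' length; the fingertips stand 19 mm ahead of it and the grasp point (between the pads) is the TCP; z points along the fingers, y is the line along which they close (so a half turn about z gives the same grasp; the last joint's range is limited). The gripper opens to 85 mm and grips with 20 to 120 N. Pads are 22 mm wide; open, the fingers measure 114 mm over their backs; the gripper's body (76 mm by 85 mm) begins 54 mm behind the grasp point. The pads swing forward as they close: fully open they stand 13 mm farther back than shut.
Start: joints at [1.145, 0.527, 1.433, -0, 1.181, -0.178], TCP at [0.153, 0.606, 0.25] pointing down, gripper open.
Joint ranges: [-3.08, 3.08], [-0.75, 2.2], [0.22, 2.44], [-1.43, 4.57], [0, 2.65], [-2.85, 2.85]. Speed limits (rad/s): [2.79, 2.79, 3.14, 3.14, 3.14, 3.14].

## Interface

Orientations are given as a unit quaternion [x, y, z, w].
In Python, from station import manip gives the robot as it stands.
- The arm moves only by the tool servo_tool, never from a script. Its argument "rows" is a list that holds one entry, the list of rows, each a list of 7 numbers: the turn, a rotation vector about the tool's x, y, z in degrees, then the shift along the tool's x, y, z in m, then the gripper command: -1 is shut, 1 is fully open, values between are in proportion. In form: [[[wx, wy, wz, tx, ty, tz, jaw], ...]]. A call has 1 to 8 rows; each row shifts and turns the commanded pose from where the row before left it, along the tool's axes as they then stand; what a row does not reach is not made up. A row lasts 1/12 s, in which the tool goes at most 41.7 mm and 7.16 degrees, less where a joint would pass 70% of its speed; a pose out of reach is approached as far as the arm can. A call is refused whole if a number of a shift passes 0.0417 or a number of a turn 7.16, either way. A call with a gripper value outside its range is refused whole. The fingers move at their own pace and stop on an object; "squeeze" is the grip in N (left out, the last holds). Time passes only in rows, so rows that do not move let the fingers close. It gives the time, the measured TCP pose, the force, the opening and the grip force at its end, in the units of the state.
- manip.sense(): the state, without advancing time (a new reading comes with each control period).
- manip.snapshot(name): name is "scene" or "top"; returns the picture (420x560x3 uint8, blue, green, red); there is no depth.
- manip.camera_info(name): a dict with "K" (3x3 intrinsics, pixels), "k1" (the pictures are not rectified: a ray, as slopes to the right and down, at radius r is drawn at 1 + k1 r^2 times it, then the intrinsics apply), "camera_from_world" (4x4, takes a point from world to camera coordinates). Camera axes: x right, y down, z forward; pixel columns grow to the right and rows downward; lengths in m; the calibration is good to about 2 mm. A picture is of the moment at which its call begins. camera_info takes no time and is no camera call.
- manip.sign_off(): hands the job in; it is judged then, once.
The state is a dict: "t": time; "q": joint angles; "qd": joint speeds; "tau": joint torques, N m; "tcp_pos": TCP position; "tool_rot": TCP orientation; "force": force on the tool from outside, world axes, zero at the start; "ft_torque": the same for the moment, N m; "finger_gap": opening from 0.0 (shut) to 1.0 (fully open); "gripper_force": force on a finger pad.
Only numpy, scipy, OpenCV 4.12 (cv2) and the standard library are available. Lean on these libraries where they do the work, as an engineer would, in place of code of your own. Each camera call takes 0.05 s, during which the arm holds its last target. There are 200 camera calls.

## Working session

There is one attempt and no reset: what is moved stays moved. The work goes in short steps, Python scripts to look and compute and a tool call to move; the robot and the scene stay as the last step left them, time stands still between calls to the robot, and variables do not carry over. Pictures are saved under pics/ and viewed, at most 10 in all, crops included, and the job is handed in when it is done.

Besides the shell and the picture viewer there is one more tool, called after "Call:" as name(argument=value, ...) on one line, values as JSON. servo_tool: Moves the arm, as the interface text tells. Its arguments: {"type":"object","properties":{"rows":{"type":"array","items":{"type":"array","items":{"type":"array","items":{"type":"number"}}}},"squeeze":{"type":"number"}},"required":["rows"]}

```bash
mkdir -p pics; ls; cat > h.py <<'E'
import numpy as np, cv2
from station import manip
from scipy.spatial.transform import Rotation as R
def ray(name,u,v):
    c=manip.camera_info(name);K=np.array(c["K"]);T=np.array(c["camera_from_world"])
    p=cv2.undistortPoints(np.array([[[u,v]]],float),K,np.array([c["k1"],0,0,0.]))[0,0]
    o=-T[:3,:3].T@T[:3,3]; return o,T[:3,:3].T@np.array([p[0],p[1],1])
def onz(name,u,v,z):
    o,d=ray(name,u,v); return o+d*(z-o[2])/d[2]
def proj(name,P):
    c=manip.camera_info(name);T=np.array(c["camera_from_world"])
    return cv2.projectPoints(np.array(P,float).reshape(-1,3),cv2.Rodrigues(T[:3,:3])[0],T[:3,3],np.array(c["K"]),np.array([c["k1"],0,0,0.]))[0].reshape(-1,2)
E
python3 - <<'E'
from h import *
for n in("scene","top"):
    cv2.imwrite(f"pics/{n}0.png",manip.snapshot(n)); c=manip.camera_info(n); T=np.array(c["camera_from_world"])
    print(n,np.round(c["K"],1).tolist(),c["k1"],(-T[:3,:3].T@T[:3,3]).round(3),T[:3,:3].round(2).tolist())
print(manip.sense())
E
```

```text
pics
scene [[459.6, 0.0, 276.4], [0.0, 459.6, 212.3], [0.0, 0.0, 1.0]] -0.09487498540783883 [ 1.405 -0.076  0.896] [[0.1, 1.0, 0.01], [0.68, -0.06, -0.73], [-0.73, 0.08, -0.68]]
top [[476.4, 0.0, 284.9], [0.0, 476.4, 211.2], [0.0, 0.0, 1.0]] -0.1649580098399798 [ 0.348 -0.002  1.494] [[-0.0, -1.0, -0.01], [-0.99, 0.0, -0.14], [0.14, 0.01, -0.99]]
{'t': 0.1, 'q': array([ 1.14448570e+00,  5.28372797e-01,  1.43379821e+00,  1.61165152e-05,
        1.18141615e+00, -1.78475006e-01]), 'qd': array([-0.00164117, -0.00282191, -0.00215707, -0.00074576, -0.00024268,
       -0.00294639]), 'tau': array([ 7.41456893e-05, -4.43303132e+01, -1.78586268e+01, -2.14876322e-04,
        3.88804619e-03, -2.26092629e-05]), 'tcp_pos': array([0.15300715, 0.60533983, 0.24942405]), 'tool_rot': array([ 1.23603899e-01,  9.92331135e-01, -9.49783931e-04, -3.04100770e-04]), 'force': array([ 0.03695279,  1.32109515, -0.40661458]), 'ft_torque': array([-0.00030389, -0.04746074, -0.01108788]), 'gripper_force': 0.0, 'finger_gap': 0.9988469943268622}
```

View pics/scene0.png

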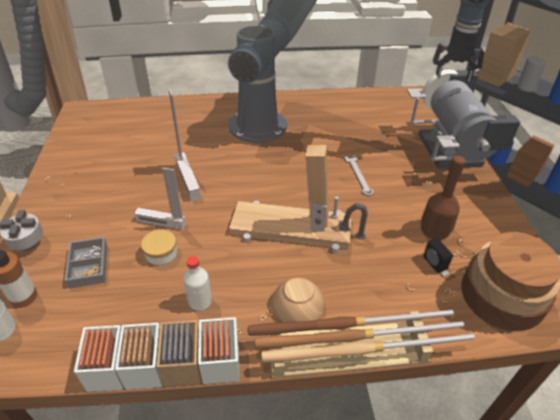

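View pics/top0.png

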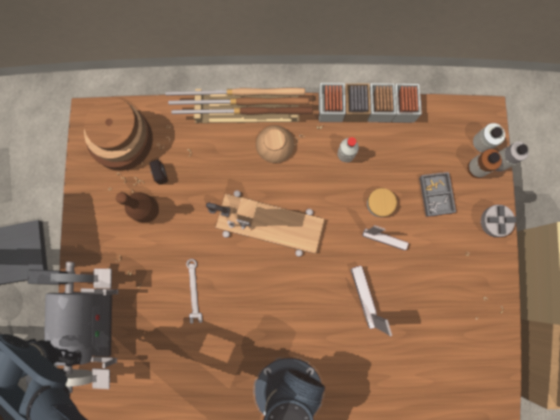

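The pictures show two squares. A has its stock at scene (160,217) and top (387,239). B has its stock at scene (188,178) and top (365,295). The tin is at top (382,202), the leaning post at scene (317,180), and the board at top (272,222). I'll measure both squares and take close crops.

```bash
python3 - <<'E'
from h import *
s=cv2.imread("pics/scene0.png");t=cv2.imread("pics/top0.png")
a=cv2.resize(t[215:340,335:435],None,fx=4,fy=4,interpolation=cv2.INTER_CUBIC)
b=cv2.resize(s[85:235,125:215],None,fx=4,fy=4,interpolation=cv2.INTER_CUBIC)[:500] if 0 else cv2.resize(s[85:235,125:215],(300,500),interpolation=cv2.INTER_CUBIC)
cv2.imwrite("pics/c1.png",np.hstack([a,b]))
c=cv2.resize(t[185:260,200:335],None,fx=4,fy=4,interpolation=cv2.INTER_CUBIC)
d=cv2.resize(s[140:255,225:375],(540,int(115*3.6)),interpolation=cv2.INTER_CUBIC)
d=cv2.resize(d,(391,300))
c=cv2.resize(c,(540,300))
cv2.imwrite("pics/c2.png",np.vstack([np.hstack([c[:, :400]*0+c[:, :400]])*1]) if 0 else np.vstack([c,cv2.copyMakeBorder(d,0,0,0,149,cv2.BORDER_CONSTANT)]))
for n,p in(("A",[(364,232),(408,243)]),("B",[(357,267),(374,325)])):
    q=[onz("top",*x,.032) for x in p]; print(n,q,np.linalg.norm(q[1]-q[0]))
print("tin",onz("top",382,202,.044))
E
```

```text
A [array([ 0.49000616, -0.23549443,  0.032     ]), array([ 0.45491692, -0.37259816,  0.032     ])] 0.1415227403668819
B [array([ 0.38238836, -0.21162443,  0.032     ]), array([ 0.20557364, -0.26117155,  0.032     ])] 0.1836256031124089
tin [ 0.58184657 -0.29218042  0.044     ]
```

View pics/c1.png

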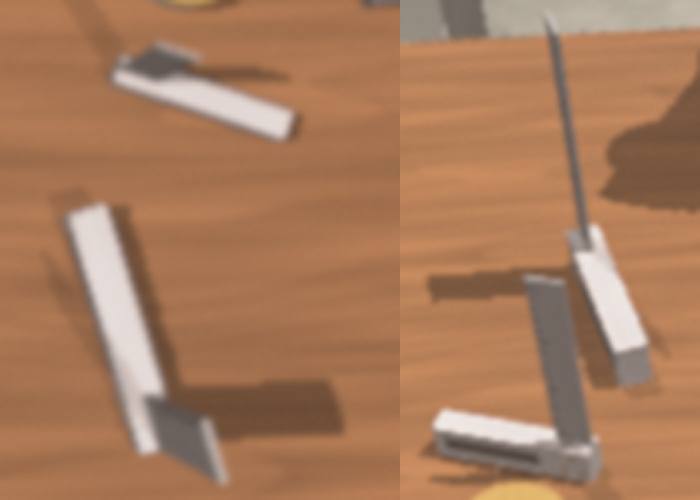

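View pics/c2.png

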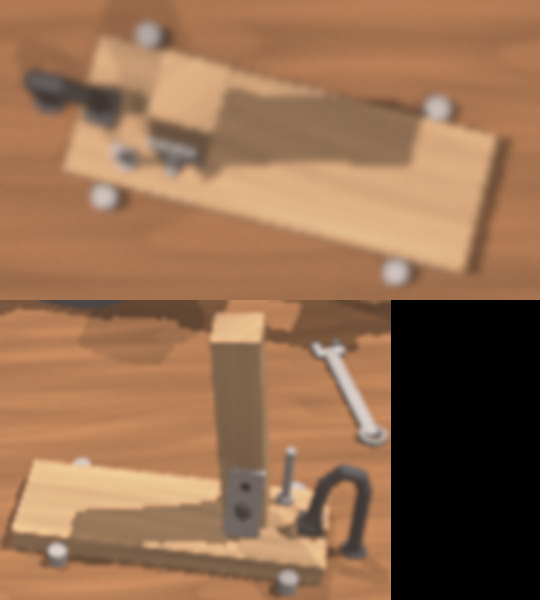

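A (140 mm stock, beside the tin) is the right square. B's stock is about 184 mm, so it's the decoy. Next I'll fit A and the board accurately.

```bash
python3 - <<'E'
from h import *
t=cv2.imread("pics/top0.png")
hsv=cv2.cvtColor(t,cv2.COLOR_BGR2HSV)
def cons(m,x0,x1,y0,y1):
    k=np.zeros_like(m);k[y0:y1,x0:x1]=m[y0:y1,x0:x1]
    c=max(cv2.findContours(k,cv2.RETR_EXTERNAL,cv2.CHAIN_APPROX_NONE)[0],key=cv2.contourArea);return c[:,0]
m=((hsv[...,1]<60)&(hsv[...,2]>150)).astype(np.uint8)
c=cons(m,355,415,222,255)
W=np.array([onz("top",*p,.032)[:2] for p in c])
r=cv2.minAreaRect(W.astype(np.float32)*1000);print("stock",r,cv2.boxPoints(r).round(1).tolist())
print("bright stock mean",t[239,390],t[245,405])
C=np.array([(100,37),(65,170),(467,270),(500,137)])/4+[200,185]-.375
B=np.array([onz("top",*p,.027)[:2] for p in C]);print("board",B.round(4).tolist(),np.linalg.norm(np.roll(B,-1,0)-B,axis=1))
y=(B[0]+B[1]-B[2]-B[3]);y/=np.linalg.norm(y);cen=B.mean(0);print("cen",cen,"y",y,np.degrees(np.arctan2(y[1],y[0])),"corner",cen+.05*y)
# blade top of A
for v in [(172,170)]:
  pass
# two-view blade top: scene corners from crop
P=[(125+(525-400)*90/300,85+278*.3),(125+(562-400)*.3,85+283*.3)]
Q=[(335+158/4,215+44/4),(335+198/4,215+55/4)]
for p,q in zip(P,Q):
    o1,d1=ray("scene",*p);o2,d2=ray("top",*q)
    s=np.linalg.lstsq(np.c_[d1,-d2],o2-o1,rcond=None)[0];a=o1+d1*s[0];b=o2+d2*s[1];print((a+b)/2,np.linalg.norm(a-b))
E
```

```text
stock ((468.2426452636719, -301.9011535644531), (143.71327209472656, 26.357297897338867), 70.72679138183594) [[432.1000061035156, -365.3999938964844], [457.0, -374.1000061035156], [504.3999938964844, -238.39999389648438], [479.5, -229.6999969482422]]
bright stock mean [210 213 224] [211 215 226]
board [[0.612, 0.1979], [0.5071, 0.2237], [0.429, -0.0877], [0.532, -0.1144]] [0.10796243 0.32098167 0.10641792 0.32237014]
cen [0.52000209 0.05488604] y [0.24578016 0.9693256 ] 75.77205677089638 corner [0.5322911  0.10335232]
[ 0.4906555  -0.25018056  0.20342803] 0.02496252444072973
[ 0.48225593 -0.25198304  0.19486986] 0.02891701128688772
```

Call:
servo_tool(rows=[[[0,0,3.8,-0.025,0,-0.03,1],[0,0,3.8,-0.025,0,-0.03,1],[0,0,3.8,-0.025,0,-0.03,1],[0,0,3.8,-0.035,0,-0.01,1],[0,0,3.8,-0.04,0,0,1],[0,0,3.8,-0.04,0,0,1],[0,0,3.8,-0.04,0,0,1],[0,0,3.8,-0.04,0,0,1]]])

```text
t: 0.77
tcp_pos: [0.388, 0.4747, 0.3498]
tool_rot: [0.381, 0.925, -0.0, -0.0]
force: [0.5, -0.5, -0.3]
finger_gap: 1.002
gripper_force: 0.0
```

Call:
servo_tool(rows=[[[0,0,3.8,-0.04,0,0,1],[0,0,3.8,-0.04,0,0,1],[0,0,3.8,-0.04,0,0,1],[0,0,3.8,-0.04,0,0,1],[0,0,3.8,-0.04,0,0,1],[0,0,3.8,-0.04,0,0,1],[0,0,3.8,-0.04,0,0,1],[0,0,3.8,-0.04,0,0,1]]])

```text
t: 1.43
tcp_pos: [0.5554, 0.2061, 0.3497]
tool_rot: [0.61, 0.792, -0.0, -0.0]
force: [1.0, -0.0, -0.6]
finger_gap: 0.997
gripper_force: 0.0
```

```bash
cat >> h.py <<'E'
def to(target,yaw,s=None):
    """remaining shift along the tool axes and turn, to world target with tool y at yaw deg, pointing down"""
    s=s or manip.sense();r=R.from_quat(s["tool_rot"]);y=np.radians(yaw)
    g=R.from_matrix(np.array([[-np.sin(y),np.cos(y),0],[np.cos(y),np.sin(y),0],[0,0,-1]]).T if 0 else np.column_stack([[-np.sin(y),np.cos(y),0],[np.cos(y),np.sin(y),0],[0,0,-1]]))
    print("t",round(s["t"],2),"pos",s["tcp_pos"].round(4),"F",s["force"].round(1),"gap",round(s["finger_gap"],3),"grip",round(s["gripper_force"],1))
    print("turn",np.degrees((r.inv()*g).as_rotvec()).round(2),"shift(now axes)",r.inv().apply(target-s["tcp_pos"]).round(4),"shift(final axes)",g.inv().apply(target-s["tcp_pos"]).round(4))
E
python3 - <<'E'
from h import *
t=cv2.imread("pics/top0.png");s=cv2.imread("pics/scene0.png")
g=t[224:252,355:415].astype(int); sat=g.max(2)-g.min(2)
m=np.zeros(t.shape[:2],np.uint8);m[224:252,355:415]=((sat<45)&(g.mean(2)>190))
u=np.argwhere(m)[:,::-1]
W=np.array([onz("top",*p,.032)[:2] for p in u]);W0=np.median(W,0)
vx,vy,x0,y0=cv2.fitLine(W.astype(np.float32),cv2.DIST_HUBER,0,.001,.001).ravel();d=np.array([vx,vy])*np.sign(vy)
print("dir",np.degrees(np.arctan2(d[1],d[0])),"pt",x0,y0,"along",np.percentile((W-[x0,y0])@d,[0,2,98,100]))
for row in range(226,250,2): 
    r=u[u[:,1]==row][:,0]; print(row,(r.min(),r.max()) if len(r) else None,end=" ")
print();to(np.array([.46,-.33,.35]),-17)
E
```

```text
dir 74.428375 pt 0.46662858 -0.3021192 along [-0.06713762 -0.06497687  0.05920908  0.06592206]
226 None 228 None 230 None 232 None 234 (np.int64(365), np.int64(368)) 236 (np.int64(369), np.int64(386)) 238 (np.int64(375), np.int64(392)) 240 (np.int64(381), np.int64(398)) 242 (np.int64(387), np.int64(404)) 244 (np.int64(392), np.int64(406)) 246 (np.int64(398), np.int64(406)) 248 (np.int64(404), np.int64(405)) 
t 1.43 pos [0.5554 0.2061 0.3497] F [ 1.  -0.  -0.6] gap 0.997 grip 0.0
turn [-0.04  0.   31.81] shift(now axes) [-4.939e-01 -2.293e-01 -2.000e-04] shift(final axes) [-5.405e-01  6.550e-02 -3.000e-04]
```

Call:
servo_tool(rows=[[[0,0,3.8,-0.036,-0.014,0,0],[0,0,3.8,-0.036,-0.014,0,0],[0,0,3.8,-0.036,-0.014,0,0],[0,0,3.8,-0.036,-0.014,0,0],[0,0,3.8,-0.04,0,0,0],[0,0,3.8,-0.04,0,0,0],[0,0,3.8,-0.04,0,0,0],[0,0,3.8,-0.04,0,0,0]]])

```text
t: 2.1
tcp_pos: [0.506, -0.1034, 0.35]
tool_rot: [0.796, 0.605, 0.0, -0.0]
force: [1.3, 0.0, 0.2]
finger_gap: 0.502
gripper_force: 0.0
```

```bash
python3 -c "
from h import *
to(np.array([.4586,-.331,.25]),-15.6)"
```

```text
t 2.1 pos [ 0.506  -0.1034  0.35  ] F [1.3 0.  0.2] gap 0.502 grip 0.0
turn [-0.01 -0.01  0.02] shift(now axes) [-0.232   0.0155  0.1   ] shift(final axes) [-0.232   0.0156  0.1   ]
```

Call:
servo_tool(rows=[[[0,0,0,-0.038,0.0026,0,0],[0,0,0,-0.038,0.0026,0,0],[0,0,0,-0.039,0.0026,0,0],[0,0,0,-0.039,0.0026,0,0],[0,0,0,-0.039,0.0026,0,0],[0,0,0,-0.039,0.0026,0.02,0],[0,0,0,0,0,0.04,0],[0,0,0,0,0,0.04,0]]])

```text
t: 2.77
tcp_pos: [0.4603, -0.3309, 0.2513]
tool_rot: [0.797, 0.604, 0.0, 0.003]
force: [-0.4, 1.0, -2.0]
finger_gap: 0.501
gripper_force: 0.0
```

Call:
servo_tool(rows=[[[0,0,0,0,0,0.04,0],[0,0,0,0,0,0.04,0],[0,0,0,0,0,0.035,0],[0,0,0,0,0,0.025,0],[0,0,0,0,0,0.02,0],[0,0,0,0,0,0,0]]])

```text
t: 3.27
tcp_pos: [0.4578, -0.325, 0.0869]
tool_rot: [0.796, 0.606, -0.001, -0.005]
force: [-0.3, 0.1, -0.2]
finger_gap: 0.499
gripper_force: 0.0
```

```bash
python3 - <<'E'
from h import *
to(np.array([.4586,-.331,.024]),-15.6)
s=manip.snapshot("scene");t=manip.snapshot("top")
cv2.imwrite("pics/c3.png",np.hstack([cv2.resize(s[140:260,110:230],(400,400),interpolation=2),cv2.resize(t[200:300,340:440],(400,400),interpolation=2)]))
E
```

```text
t 3.27 pos [ 0.4578 -0.325   0.0869] F [-0.3  0.1 -0.2] gap 0.499 grip 0.0
turn [-0.48 -0.29  0.19] shift(now axes) [-0.0059  0.0029  0.0628] shift(final axes) [-0.0055  0.0024  0.0629]
```

View pics/c3.png

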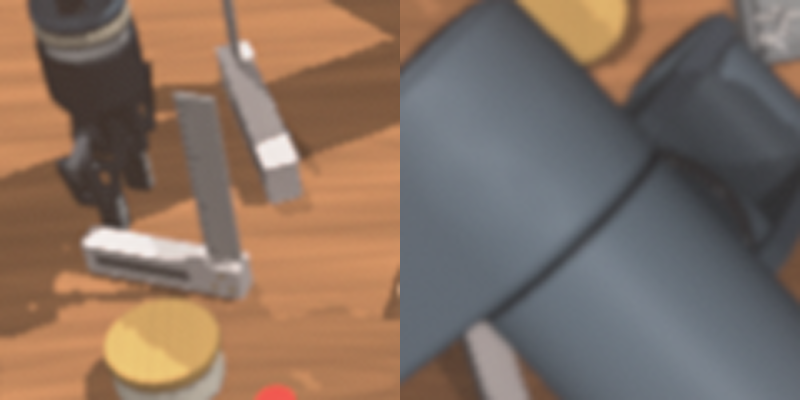

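The crop shows the fingers above the far end of the stock from the blade. The stock runs from crop (88,235) to (245,290), about scene px (136,210) to (183,227). I'll check the grip projection against this.

```bash
python3 - <<'E'
from h import *
d=np.array([np.cos(np.radians(74.4)),np.sin(np.radians(74.4))]);n=np.array([d[1],-d[0]]);c=np.array([.4666,-.302])
for a,b,z in((-.07,.011,.032),(-.07,-.011,.032),(.07,.011,.032),(.07,.011,0),(-.07,.011,0),(.07,0,.2),(.038,0,.2)):
    p=proj("scene",[*(c+a*d+b*n),z])[0]; print((a,b,z),p.round(1),"crop",((p-[110,140])*400/120).round())
to(np.array([.4586,-.331,.024]),-15.6)
E
```

```text
(-0.07, 0.011, 0.032) [133.6 213.4] crop [ 79. 245.]
(-0.07, -0.011, 0.032) [136.7 208.1] crop [ 89. 227.]
(0.07, 0.011, 0.032) [181.9 219.9] crop [240. 266.]
(0.07, 0.011, 0) [183.4 228.2] crop [245. 294.]
(-0.07, 0.011, 0) [136.  221.7] crop [ 87. 272.]
(0.07, 0, 0.2) [174.4 168.1] crop [215.  94.]
(0.038, 0, 0.2) [162.2 166.7] crop [174.  89.]
t 3.37 pos [ 0.4599 -0.3271  0.0908] F [-0.1 -0.9  0.2] gap 0.496 grip 0.0
turn [-0.1  -0.06  0.2 ] shift(now axes) [-0.0042 -0.0001  0.0667] shift(final axes) [-0.0041 -0.0002  0.0668]
```

Call:
servo_tool(rows=[[[0,0,0.2,-0.004,0,0.02,0],[0,0,0,0,0,0.02,0],[0,0,0,0,0,0.015,0],[0,0,0,0,0,0.008,0],[0,0,0,0,0,0.003,0],[0,0,0,0,0,0,0]]])

```text
t: 3.87
tcp_pos: [0.4596, -0.3316, 0.026]
tool_rot: [0.796, 0.605, 0.0, 0.001]
force: [0.1, -0.3, 0.4]
finger_gap: 0.499
gripper_force: 0.0
```

Call:
servo_tool(rows=[[[0,0,0,0,0,0,-0.5],[0,0,0,0,0,0,-0.8],[0,0,0,0,0,0,-1],[0,0,0,0,0,0,-1],[0,0,0,0,0,0,-1],[0,0,0,0,0,0,-1]]], squeeze=60)

```text
t: 4.37
tcp_pos: [0.4598, -0.3319, 0.0268]
tool_rot: [0.796, 0.605, 0.0, 0.001]
force: [-0.1, 0.8, 6.3]
finger_gap: 0.243
gripper_force: 59.5
```

```bash
python3 -c "
from h import *
to(np.array([.4586,-.331,.024]),-15.6)"
```

```text
t 4.37 pos [ 0.4598 -0.3319  0.0268] F [-0.1  0.8  6.3] gap 0.243 grip 59.5
turn [0.13 0.08 0.02] shift(now axes) [ 0.0005 -0.0015  0.0028] shift(final axes) [ 0.0005 -0.0014  0.0028]
```

Call:
servo_tool(rows=[[[0,0,0,0,0,-0.005,-1],[0,0,0,0,0,-0.015,-1],[0,0,0,0,0,-0.025,-1],[0,0,0,0,0,-0.025,-1],[0,0,0,0,0,-0.01,-1],[0,0,0,0,0,0,-1]]], squeeze=90)

```text
t: 4.87
tcp_pos: [0.4603, -0.3323, 0.1076]
tool_rot: [0.796, 0.605, 0.0, 0.003]
force: [0.6, 0.3, -4.7]
finger_gap: 0.242
gripper_force: 87.9
```

Call:
servo_tool(rows=[[[0,0,-0.5,0.015,-0.002,0,-1],[0,0,-0.5,0.03,-0.005,0,-1],[0,0,-0.4,0.035,-0.005,0,-1],[0,0,0,0.035,-0.005,0,-1],[0,0,0,0.035,-0.005,0,-1],[0,0,0,0.035,-0.005,0,-1],[0,0,0,0.03,-0.005,0,-1],[0,0,0,0.025,-0.003,0,-1]]])

```text
t: 5.53
tcp_pos: [0.4827, -0.0864, 0.1036]
tool_rot: [0.789, 0.615, -0.001, -0.003]
force: [0.6, 0.5, -5.4]
finger_gap: 0.235
gripper_force: 87.9
```

Call:
servo_tool(rows=[[[0,0,0,0.015,0,0,-1],[0,0,0,0.01,0,0,-1],[0,0,0,0,0,0,-1],[0,0,0,0,0,0,-1]]])

```text
t: 5.87
tcp_pos: [0.4909, -0.0655, 0.1045]
tool_rot: [0.789, 0.615, -0.001, -0.001]
force: [0.5, -0.2, -5.2]
finger_gap: 0.24
gripper_force: 87.9
```

```bash
python3 - <<'E'
from h import *
to(np.array([.4928,-.0523,.084]),-14.2)
s=manip.snapshot("scene");t=manip.snapshot("top")
cv2.imwrite("pics/s1.png",s);cv2.imwrite("pics/t1.png",t)
cv2.imwrite("pics/c4.png",np.hstack([cv2.resize(s[110:260,220:370],(400,400),interpolation=2),cv2.resize(t[170:290,200:320],(400,400),interpolation=2)]))
E
```

```text
t 5.87 pos [ 0.4909 -0.0655  0.1045] F [ 0.5 -0.2 -5.2] gap 0.24 grip 87.9
turn [-0.09  0.01  0.09] shift(now axes) [ 0.0133 -0.0014  0.0205] shift(final axes) [ 0.0133 -0.0014  0.0205]
```

View pics/c4.png

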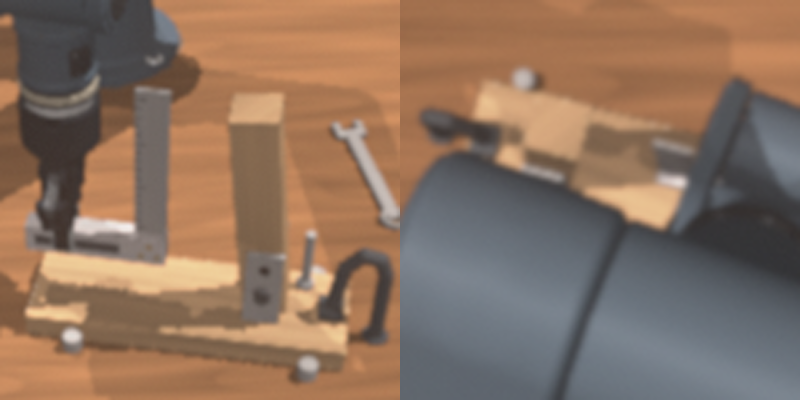

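```bash
python3 - <<'E'
from h import *
y=np.array([.2458,.9693]);n=np.array([y[1],-y[0]]);cc=np.array([.5323,.1034]);cen=cc-.05*y
g=np.array([.4909,-.0655]);z0=.1045-.0268
f=lambda p:((p-[220,110])/.375).round(0)
for nm,p in {"bladetip+":[*(g+.1006*y),z0+.2],"bladetip-":[*(g+.0686*y),z0+.2],"heel front":[*(g+.1006*y+.011*n),z0]}.items(): print(nm,f(proj("scene",p)[0]))
for a in(-.16,.16):
  for b in(-.055,.055): print("board",a,b,f(proj("scene",[*(cen+a*y+b*n),.027])[0]))
# heel offset from board line
d=g-cc; print("along",d@y,"lateral",d@n)
# post top inner edge in scene crop (230,124)...(236,95) at z~.266
for p in((230,124),(236,95),(278,126),(284,95)):
    q=onz("scene",220+p[0]*.375,110+p[1]*.375,.266)[:2]-cc; print("post top",q@y,q@n)
E
```

```text
bladetip+ [169.  89.]
bladetip- [133.  86.]
heel front [164. 264.]
board -0.16 -0.055 [ 45. 243.]
board -0.16 0.055 [ 22. 315.]
board 0.16 -0.055 [347. 276.]
board 0.16 0.055 [343. 352.]
along -0.17389089 lateral 0.0013866000000000026
post top -0.01593876566973518 0.028294350779778977
post top -0.015122676954202526 -0.015976069630628097
post top 0.02539045612870475 0.024382950378315556
post top 0.02726307552771112 -0.023079057079437602
```

Call:
servo_tool(rows=[[[0,0,0,0,-0.001,0.01,-1],[0,0,0,0,0,0.015,-1],[0,0,0,0,0,0.012,-1],[0,0,0,0,0,0.006,-1],[0,0,0,0,0,0.003,-1],[0,0,0,0,0,0,-1],[0,0,0,0,0,0,-1]]], squeeze=120)

```text
t: 6.55
tcp_pos: [0.4906, -0.0662, 0.0595]
tool_rot: [0.789, 0.614, 0.0, 0.0]
force: [-0.0, -0.1, -4.6]
finger_gap: 0.229
gripper_force: 119.3
```

Call:
servo_tool(rows=[[[0,0,0,0,0,0.001,-1],[0,0,0,0,0,0.001,-1],[0,0,0,0,0,0.001,-1],[0,0,0,0,0,0,-1]]])

```text
t: 6.88
tcp_pos: [0.4905, -0.0656, 0.0565]
tool_rot: [0.789, 0.614, 0.0, 0.0]
force: [-0.3, -0.2, -3.6]
finger_gap: 0.224
gripper_force: 119.3
```

```bash
python3 -c "
from h import *
to(np.array([.4928,-.0523,.0538]),-14.2);print(manip.sense()['ft_torque'])"
```

```text
t 6.88 pos [ 0.4905 -0.0656  0.0565] F [-0.3 -0.2 -3.6] gap 0.224 grip 119.3
turn [0.02 0.   0.01] shift(now axes) [ 0.0135 -0.001   0.0027] shift(final axes) [ 0.0135 -0.001   0.0027]
[-0.25679552  0.09098349  0.03881816]
```

Call:
servo_tool(rows=[[[0,0,0,0,-0.001,0.001,-1],[0,0,0,0,0,0.001,-1],[0,0,0,0,0,0,-1]]])

```text
t: 7.13
tcp_pos: [0.4892, -0.0653, 0.0543]
tool_rot: [0.789, 0.614, -0.0, -0.0]
force: [-0.3, 0.5, -2.8]
finger_gap: 0.232
gripper_force: 119.3
```

Call:
servo_tool(rows=[[[0,0,0,0,0,0.001,-1],[0,0,0,0,0,0,-1]]])

```text
t: 7.3
tcp_pos: [0.4892, -0.0653, 0.054]
tool_rot: [0.789, 0.614, -0.0, -0.0]
force: [-1.1, -0.3, 3.1]
finger_gap: 0.234
gripper_force: 120.6
```

Call:
servo_tool(rows=[[[0,0,0,0,0,0.001,-1],[0,0,0,0,0,0,-1]]])

```text
t: 7.47
tcp_pos: [0.4892, -0.0653, 0.054]
tool_rot: [0.789, 0.614, 0.0, 0.0]
force: [-3.4, -1.1, 12.6]
finger_gap: 0.229
gripper_force: 122.1
```

Call:
servo_tool(rows=[[[0,0,0,0.004,0,0,-1],[0,0,0,0.008,0,0,-1],[0,0,0,0.008,0,0,-1],[0,0,0,0.008,0,0,-1],[0,0,0,0.008,0,0,-1],[0,0,0,0.004,0,0,-1],[0,0,0,0,0,0,-1]]])

```text
t: 8.05
tcp_pos: [0.5013, -0.0276, 0.0541]
tool_rot: [0.789, 0.615, 0.001, 0.003]
force: [-0.9, -3.6, 9.5]
finger_gap: 0.23
gripper_force: 121.0
```

```bash
python3 - <<'E'
from h import *
y=np.array([.2458,.9693])
to(np.array([*(np.array([.5323,.1034])-.1006*y),.0538]),-14.2)
s=manip.snapshot("scene")
cv2.imwrite("pics/s2.png",s)
cv2.imwrite("pics/c5.png",cv2.resize(s[120:260,225:365],(600,600),interpolation=2))
E
```

```text
t 8.05 pos [ 0.5013 -0.0276  0.0541] F [-0.9 -3.6  9.5] gap 0.23 grip 121.0
turn [0.31 0.07 0.09] shift(now axes) [ 0.034  -0.0021  0.0002] shift(final axes) [ 0.034  -0.0021  0.0003]
```

View pics/c5.png

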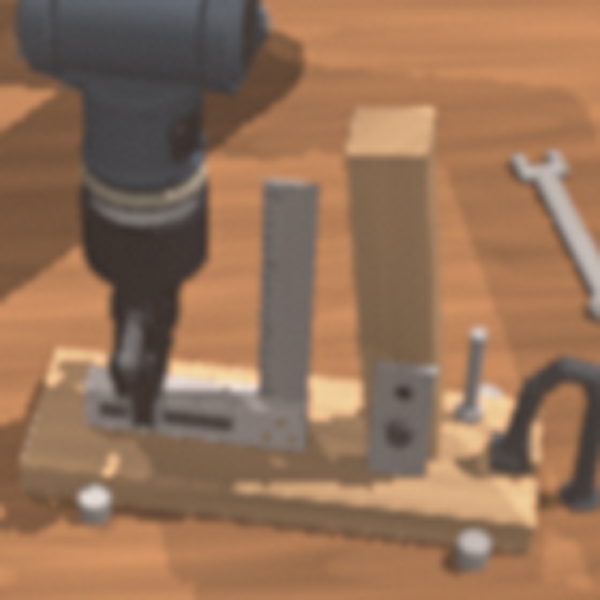

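Call:
servo_tool(rows=[[[0,0,0,0.004,-0.001,0,-1],[0,0,0,0.005,0,0,-1],[0,0,0,0.004,0,0,-1],[0,0,0,0.003,0,0,-1],[0,0,0,0,0,0,-1]]])

```text
t: 8.52
tcp_pos: [0.5042, -0.0122, 0.054]
tool_rot: [0.789, 0.615, 0.001, 0.003]
force: [-1.3, -5.2, 9.3]
finger_gap: 0.235
gripper_force: 121.1
```

Call:
servo_tool(rows=[[[0,0,0,0.002,0,0,-1],[0,0,0,0.002,0,0,-1],[0,0,0,0.002,0,0,-1],[0,0,0,0,0,0,-1]]])

```text
t: 8.85
tcp_pos: [0.5055, -0.007, 0.054]
tool_rot: [0.789, 0.615, 0.001, 0.003]
force: [-1.7, -7.9, 9.9]
finger_gap: 0.23
gripper_force: 121.1
```

Call:
servo_tool(rows=[[[0,0,0,0.002,0,0,-1],[0,0,0,0.002,0,0,-1],[0,0,0,0,0,0,-1]]])

```text
t: 9.1
tcp_pos: [0.5063, -0.0032, 0.0541]
tool_rot: [0.789, 0.615, 0.001, 0.003]
force: [-2.3, -7.8, 9.1]
finger_gap: 0.235
gripper_force: 121.2
```

```bash
python3 - <<'E'
from h import *
y=np.array([.2458,.9693])
to(np.array([*(np.array([.5323,.1034])-.1006*y),.0538]),-14.2);print(manip.sense()["ft_torque"])
E
```

```text
t 9.1 pos [ 0.5063 -0.0032  0.0541] F [-2.3 -7.8  9.1] gap 0.235 grip 121.2
turn [0.28 0.12 0.08] shift(now axes) [ 0.0091 -0.001   0.0002] shift(final axes) [ 0.0091 -0.001   0.0003]
[-1.25688221  0.4620326   0.00347074]
```

Call:
servo_tool(rows=[[[0,0,0,0.001,0,0.001,-1],[0,0,0,0.002,0,0,-1],[0,0,0,0,0,0,-1]]])

```text
t: 9.35
tcp_pos: [0.507, -0.0012, 0.054]
tool_rot: [0.788, 0.615, 0.0, 0.003]
force: [-3.6, -12.9, 18.1]
finger_gap: 0.23
gripper_force: 122.4
```

Call:
servo_tool(rows=[[[0,0,0,0.002,0,0,-1],[0,0,0,0.001,0,0,-1],[0,0,0,0,0,0,-1]]])

```text
t: 9.6
tcp_pos: [0.5079, 0.0016, 0.054]
tool_rot: [0.788, 0.615, 0.0, 0.003]
force: [-3.5, -13.0, 17.2]
finger_gap: 0.227
gripper_force: 122.4
```

```bash
python3 - <<'E'
from h import *
y=np.array([.2458,.9693])
to(np.array([*(np.array([.5323,.1034])-.1006*y),.0538]),-14.2);print(manip.sense()["ft_torque"])
s=manip.snapshot("scene")
cv2.imwrite("pics/s3.png",s)
cv2.imwrite("pics/c6.png",cv2.resize(s[120:260,225:365],(600,600),interpolation=2))
E
```

```text
t 9.6 pos [0.5079 0.0016 0.054 ] F [ -3.5 -13.   17.2] gap 0.227 grip 122.4
turn [0.32 0.2  0.15] shift(now axes) [ 0.0041 -0.0013  0.0002] shift(final axes) [ 0.0041 -0.0013  0.0002]
[-1.94096573  0.7698571   0.05400061]
```

View pics/c6.png

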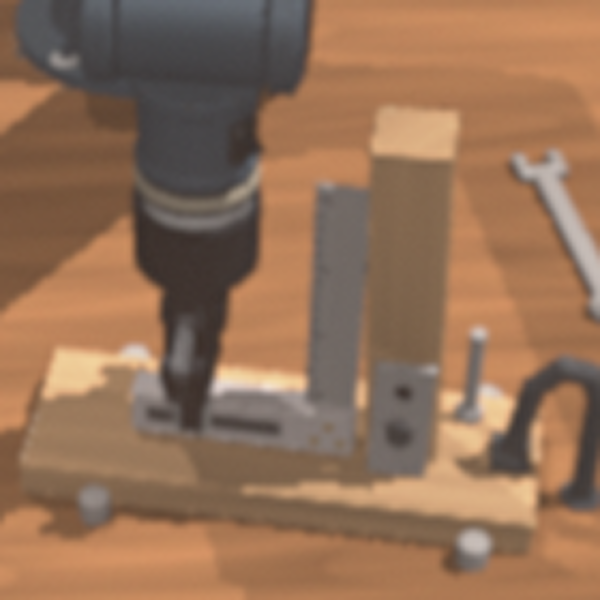

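The picture shows the blade tip touching the post at crop (368,190), with about 5 mm still open at the heel (355 against 368 px). I'll continue in small steps until the force jumps.

Call:
servo_tool(rows=[[[0,0,0,0.0015,0,0,-1],[0,0,0,0.0015,0,0,-1],[0,0,0,0,0,0,-1]]])

```text
t: 9.9
tcp_pos: [0.5087, 0.0045, 0.054]
tool_rot: [0.788, 0.615, 0.0, 0.003]
force: [-3.4, -13.7, 17.3]
finger_gap: 0.233
gripper_force: 122.4
```

Call:
servo_tool(rows=[[[0,0,0,0.001,0,0,-1],[0,0,0,0,0,0,-1]]])

```text
t: 10.07
tcp_pos: [0.5089, 0.0054, 0.054]
tool_rot: [0.788, 0.615, 0.0, 0.003]
force: [-4.8, -14.6, 17.5]
finger_gap: 0.23
gripper_force: 122.4
```

Call:
servo_tool(rows=[[[0,0,0,0.001,0,0,-1],[0,0,0,0,0,0,-1]]])

```text
t: 10.23
tcp_pos: [0.5092, 0.0063, 0.054]
tool_rot: [0.788, 0.615, 0.0, 0.003]
force: [-4.0, -12.8, 16.8]
finger_gap: 0.235
gripper_force: 122.4
```

Call:
servo_tool(rows=[[[0,0,0,0.001,0,0,-1],[0,0,0,0,0,0,-1]]])

```text
t: 10.4
tcp_pos: [0.5095, 0.0073, 0.054]
tool_rot: [0.788, 0.615, 0.0, 0.003]
force: [-4.7, -14.0, 16.6]
finger_gap: 0.235
gripper_force: 122.4
```

Call:
servo_tool(rows=[[[0,0,0,0.001,0,0,-1],[0,0,0,0,0,0,-1]]])

```text
t: 10.57
tcp_pos: [0.5095, 0.0075, 0.054]
tool_rot: [0.788, 0.616, -0.0, 0.004]
force: [-4.9, -18.7, 17.8]
finger_gap: 0.233
gripper_force: 122.4
```

```bash
python3 - <<'E'
from h import *
y=np.array([.2458,.9693])
to(np.array([*(np.array([.5323,.1034])-.1006*y),.0538]),-14.2);print(manip.sense()["ft_torque"])
s=manip.snapshot("scene")
cv2.imwrite("pics/s4.png",s)
cv2.imwrite("pics/c7.png",cv2.resize(s[140:245,285:355],(400,600),interpolation=2))
E
```

```text
t 10.57 pos [0.5095 0.0075 0.054 ] F [ -4.9 -18.7  17.8] gap 0.233 grip 122.4
turn [0.32 0.26 0.18] shift(now axes) [-0.002  -0.0015  0.0002] shift(final axes) [-0.002  -0.0015  0.0002]
[-2.59065966  0.8680934   0.07749364]
```

View pics/c7.png

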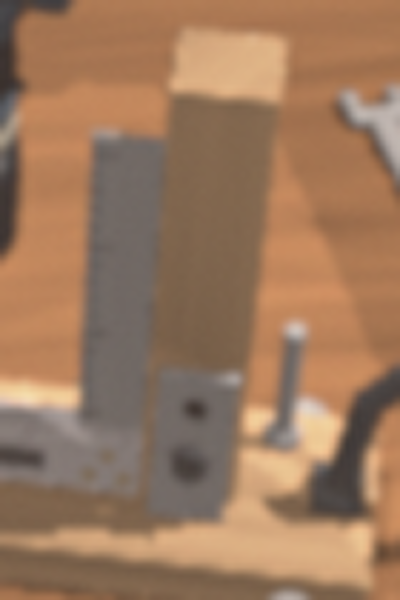

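Call:
servo_tool(rows=[[[0.15,0.12,0.1,0,0,0,-1],[0.15,0.12,0,0,0,0.0005,-1],[0,0,0,0.0005,0,0,-1],[0,0,0,0,0,0,-1]]])

```text
t: 10.95
tcp_pos: [0.5096, 0.0075, 0.054]
tool_rot: [0.788, 0.615, -0.0, 0.001]
force: [-6.9, -20.2, 19.7]
finger_gap: 0.23
gripper_force: 122.9
```

```bash
python3 - <<'E'
from h import *
y=np.array([.2458,.9693])
to(np.array([*(np.array([.5323,.1034])-.1006*y),.0538]),-14.2);print(manip.sense()["ft_torque"])
E
```

```text
t 10.95 pos [0.5096 0.0075 0.054 ] F [ -6.9 -20.2  19.7] gap 0.23 grip 122.9
turn [0.05 0.06 0.13] shift(now axes) [-0.002  -0.0016  0.0002] shift(final axes) [-0.002  -0.0016  0.0002]
[-3.09683699  0.90706417  0.08233856]
```

```bash
python3 - <<'E'
from h import *
y=np.array([.2458,.9693]);n=np.array([y[1],-y[0]])
s=manip.snapshot("scene");cv2.imwrite("pics/s5.png",s)
g=np.array([.5096,.0075])
def line(img,base,z0,z1,w=5):
    g_=cv2.cvtColor(img,cv2.COLOR_BGR2GRAY).astype(float);out=[]
    for z in np.arange(z0,z1,.006):
        u,v=proj("scene",[*base,z])[0]; r=g_[int(round(v))]; xs=np.arange(int(u)-w,int(u)+w+1)
        d=np.abs(r[xs+1]-r[xs-1]); out.append((z,(d**2*xs).sum()/(d**2).sum()-u,d.max()))
    return np.array(out)
for nm,f in(("before","pics/s3.png"),("now","pics/s5.png")):
    im=cv2.imread(f)
    a=line(im,g+.1006*y+.0225*n+.045*y,.125,.255); p=np.polyfit(a[:,0],a[:,1],1)
    m=abs(a[:,1]-np.polyval(p,a[:,0]))<1; p=np.polyfit(a[m,0],a[m,1],1)
    print(nm,"post outer edge slope px/m",p.round(1),"-> lean approx rad",-p[0]*.0024 if 0 else "",a[::4,1].round(1),a[::4,2].round(0))
q=proj("scene",[[*g,.1],[*(g+.01*y),.1]]);print("px per m along y",np.linalg.norm(q[1]-q[0])*100)
E
```

```text
before post outer edge slope px/m [-18.    1.9] -> lean approx rad  [ 1.3 -0.  -1.6 -2.1 -1.9 -2.4] [33. 28. 28. 28. 25. 25.]
now post outer edge slope px/m [-6.5  1.2] -> lean approx rad  [ 1.6  0.8 -0.3 -0.3 -0.2 -0.8] [35. 29. 30. 28. 27. 19.]
px per m along y 380.6580579023855
```

```bash
python3 - <<'E'
from h import *
s=cv2.imread("pics/s5.png")
cv2.imwrite("pics/c8.png",cv2.resize(s[140:245,270:355],(640,790))[195:790])
E
```

View pics/c8.png

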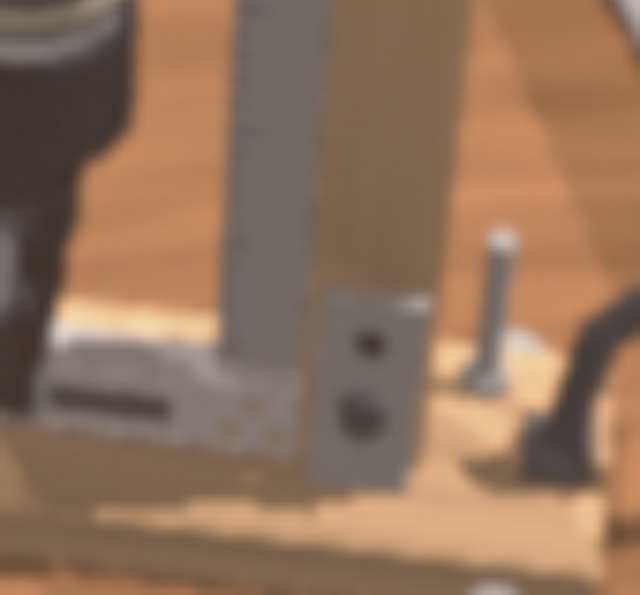

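Call:
servo_tool(rows=[[[0,0,0,0.0005,0,0,-1],[0,0,0,0.0005,0,0,-1],[0,0,0,0,0,0,-1]]])

```text
t: 11.25
tcp_pos: [0.5096, 0.0075, 0.054]
tool_rot: [0.788, 0.615, -0.001, 0.001]
force: [-8.1, -24.5, 21.4]
finger_gap: 0.235
gripper_force: 122.9
```

```bash
python3 - <<'E'
from h import *
y=np.array([.2458,.9693])
to(np.array([*(np.array([.5323,.1034])-.1006*y),.0538]),-14.2)
E
```

```text
t 11.25 pos [0.5096 0.0075 0.054 ] F [ -8.1 -24.5  21.4] gap 0.235 grip 122.9
turn [0.04 0.14 0.16] shift(now axes) [-0.0021 -0.0016  0.0002] shift(final axes) [-0.0021 -0.0016  0.0002]
```

Call:
servo_tool(rows=[[[0,0.12,0,0,0,0,-1],[0,0,0,0,0,0,-1],[0,0,0,0,0,0,-1]]])

```text
t: 11.5
tcp_pos: [0.5096, 0.0075, 0.054]
tool_rot: [0.788, 0.615, 0.0, 0.0]
force: [-7.5, -23.9, 21.1]
finger_gap: 0.229
gripper_force: 122.9
```

```bash
python3 -c "
from h import *
print(manip.sense()['force'],manip.sense()['tcp_pos']);print(manip.sign_off())"
```

```text
[ -7.51181121 -23.91151329  21.07809879] [0.50963098 0.00750287 0.05399558]
the job is handed in; nothing more can be done
None
```

I handed the job in at 11.5 s: the square is held pressed into the corner at about 25 N sideways and 21 N down, hard against the post. The post looks upright to within about 0.02 rad in the camera picture.

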